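# Take the knobbed check weight out of its clip-lidded case and stand it on the balance

### The arm

A 7-joint arm with a two-finger parallel gripper is mounted at the origin on the work surface. World frame = base frame: x ahead of the robot, y to its left, z up, the work surface at z = 0. Lengths are in m, angles in rad, forces in N, time in s.
With the tool pointing down it reaches from about 0.4 to 0.925 m from the base axis. Payload 5.6 kg.
Tool frame: the origin (TCP) lies midway between the tips of the shut fingers; the grasp point (between the pads) lies 19 mm behind it (grip_depth is the distance from the TCP to the grasp point, in m); z points along the fingers, y is the line along which they close (so a half turn about z gives the same grasp; the last joint's range is limited). The gripper opens to 85 mm and grips with 20 to 120 N. Pads are 22 mm wide; open, the fingers measure 114 mm over their backs; the gripper's body (76 mm by 85 mm) begins 54 mm behind the grasp point. The pads swing forward as they close: fully open they stand 13 mm farther back than shut.
Start: joints at [1.221, 0.468, -0.012, 1.603, 0.006, 1.071, -0.056], TCP at [0.196, -0.62, 0.231] pointing down, gripper open.
Joint ranges: [-2.53, 2.53], [-0.31, 2.02], [-1.57, 1.55], [0.28, 2.44], [-1.29, 4.43], [0.15, 1.84], [-2.92, 2.92]. Speed limits (rad/s): [2.57, 2.57, 3.14, 3.14, 3.14, 3.14, 3.14].

### API

Orientations are given as [roll, pitch, yaw] about the fixed x, y, z axes, in that order (R = Rz(yaw) Ry(pitch) Rx(roll)).
In Python, from rig import observe, capture, finish_job, grip_depth gives the robot as it stands.
- The arm moves only by the tool send_rows, never from a script. Its argument "rows" is a list of rows, each an object with "angular": the turn, a rotation vector about the world's x, y, z in degrees, a list of three; "xyz": the shift along the world's x, y, z in cm, a list of three; "fingers": the closure, from -1 (fully open) to 1 (shut). In form: [{"angular": [rx, ry, rz], "xyz": [tx, ty, tz], "fingers": fingers}, ...]. A call has 1 to 10 rows; each row is the pose to reach, as a shift and turn from the pose commanded when the call began; what a row does not reach only later rows make up. A row lasts 1/8 s, in which the tool goes at most 62.5 mm and 10.7 degrees, less where a joint would pass 70% of its speed; a pose out of reach is approached as far as the arm can. A call with a gripper value outside its range is refused whole. The fingers move at their own pace and stop on an object; "force" is the grip in N (left out, the last holds). Time passes only in rows, so rows that repeat a pose let the fingers close. It gives the time, the measured TCP pose, the force, the opening and the grip force at its end, in the units of the state.
- observe(): the state, without advancing time (a new reading comes with each control period).
- capture(name): name is "scene" or "top" or "wrist"; returns a dict with "frame" (400x640x3 uint8, red, green, blue), "K" (3x3 intrinsics, pixels), "extrinsics" (4x4, takes a point from camera to world coordinates). Camera axes: x right, y up, looking along -z (the intrinsics and any distortion apply to the point x, -y, -z); pixel columns grow to the right and rows downward; lengths in m; the calibration is good to about 2 mm. A picture is of the moment at which its call begins. There is no depth.
- finish_job(): hands the job in; it is judged then, once.
The state is a dict: "t": time; "qpos": joint angles; "joint_velocities": joint speeds; "joint_torque": joint torques, N m; "ee_pos": TCP position; "orientation": TCP orientation; "wrist_force": force on the tool from outside, world axes, zero at the start; "ft_torque": the same for the moment, N m; "width": opening from 0.0 (shut) to 1.0 (fully open); "grip_force": force on a finger pad.
Only numpy, scipy, OpenCV 4.12 (cv2) and the standard library are available. Lean on these libraries where they do the work, as an engineer would, in place of code of your own. Each camera call takes 0.05 s, during which the arm holds its last target. There are 200 camera calls.

### The job

Squeeze the two tabs of the clear cover on the weight case, lift the cover off and lay it tabs up, flat on the black rubber mat. Then draw the tall steel weight with the round knob straight up out of its deep well and stand it gently upright in the middle of the balance's pan. Leave the other two weights in their wells and do not disturb anything else on the bench.

Things in the scene. Friction and masses are not known exactly. Their poses are not given: they have to be found in the camera images.
- case: Aluminium weight case fixed to the bench, 128 x 146 mm (x, y), rim 99 mm above the bench. Origin: centre of its underside; y runs along its row of three wells (centres at x = 0, y = -46, 0, +46 mm), x across the row. Each well is 32 mm across and 50 mm deep, in the floor of its own finger pocket.
- pocket_floor (a point): On the floor of the middle finger pocket, on the well's axis, 55 mm above the bench and 44 mm below the rim; axes as the case. Each pocket is 92 mm long (case x), 38 mm wide (case y), 8 mm walls between. Fingers fit only vertically, one each side of the weight along the case's x; keep them less than 92 mm over their backs.
- catch_top (a point): Top of the steel catch at the +x side of the case (x = 58 mm, y = 0), 115 mm above the bench, 16 mm above the rim; its twin is at x = -58. Each is 36 mm wide (y), reaches from 52 to 64 mm from the middle, and its lip lies over the end of one of the cover's latch bars.
- cover_mid (a point): Clip-on cover, about 160 g, lying on the rim: clear plate 97 x 144 x 3 mm with two upright grey tabs in the middle, 50 mm high over all. Point on its centre line, 25 mm above the plate's underside; z up, x and y as the case's at the start. The tabs are fins 8 mm thick, 26 mm wide (y), from 9 to 50 mm above the underside, 52 mm over their outer faces along x.
- tab_front (a joint): Inward slide of the cover's -x tab, 0 at rest to 0.009 m at its stop. Squeeze both tabs' outer faces together along the cover's x: 52 mm becomes 34 mm at the stops, spring 3 N at rest to 5.3 N at the stop on each. Over 5 mm on both frees the latches; lift straight up while squeezed. Let go, they spring out.
- tab_back (a joint): The same for the +x tab. Each tab carries a latch bar at its foot, 20 mm wide, 3.5 to 9 mm above the cover's underside, whose end is 56 mm from the cover's middle at rest.
- mat_top (a point): Middle of the upper face of a black rubber mat fixed on the bench, 150 x 190 x 3 mm (x, y, z), left or right of the case.
- knob_weight_mid (a point): The wanted steel weight, 300 to 460 g, upright in any one of the wells (1 mm play all round): body 30 mm across, 53 mm tall, then a neck 12 mm across, then a round knob 22 mm across, 24 mm tall; 90 mm in all. Point on its axis 45 mm above its foot, z up; the knob is 21 to 45 mm above it. At the start its foot is 5 mm above the bench, its top 4 mm below the rim.
- flat_weight_mid (a point): Another steel weight, a plain flat-topped cylinder 30 mm across and 84 mm tall, in a well; must stay there. The point is at its centre.
- short_weight_mid (a point): Another steel weight, a short plain cylinder with a bevelled top, 30 mm across and 66 mm tall, in a well; must stay there. The point is at its centre.
- balance: White bench balance fixed on the bench, 200 x 180 mm (x, y), housing 56 mm high, display (to 62 mm) at its -x edge. Origin: centre of its underside.
- pan_top (a point): Centre of the upper face of the balance's round steel pan, 124 mm across, 75 mm above the bench, 30 mm from the balance's middle along its +x.
- tin: Bystander: low metal tin, 52 mm across, 40 mm high; origin under its centre; on the robot's side of the case.
- slotted_mass: Bystander: brass slotted mass, 30 mm across, 16 mm high; origin under its centre; close by the +y end of the case.
- reagent: Bystander: slim brown bottle, 34 mm across, 130 mm tall; origin under its centre; close by the -y end of the case.
- wash_bottle: Bystander: white bottle 66 mm across, 190 mm tall; origin under its centre; beyond the case.
- dish: Bystander: steel bowl 90 mm across, 35 mm high; origin under its centre; at the far side.
- brush: Bystander: brush 180 mm long lying at the far side; origin under its middle.
Mind the look-alikes: they are no part of the job. Leave any blue or green look-alike of the part that bears cover_mid alone.

How it is judged:
On the way, in this order (a step that is already met when the one before it is completed fails the run):
1. the cover lies released, tabs up, flat on the rubber mat (horizontal distance between cover_mid and mat_top below 0.05 m and height (world z) of cover_mid below 0.036 m and angle between cover_mid's own z axis and vertical below 0.1 rad and contact force between the fingers and cover below 0.05 N), for 0.2 s.
2. the knobbed weight has been drawn upright, clear above the case (z of knob_weight_mid in the frame of case above 0.145 m and angle between knob_weight_mid's own z axis and vertical below 0.3 rad), for 0.05 s.
At the end, for the whole second after the job is handed in: The knobbed weight stands released, upright (0.06 rad) and at rest on the pan, within 25 mm of its centre; the cover lies released, tabs up and flat (0.1 rad) on the mat, its middle within 50 mm of the mat's; the other two weights are in their wells (within 12 mm of their starts) (all of step 1 and contact force between the fingers and knob_weight below 0.05 N and horizontal distance between knob_weight_mid and pan_top below 0.025 m and angle between knob_weight_mid's own z axis and vertical below 0.06 rad and z of knob_weight_mid in the frame of pan_top between 0.041 and 0.049 m and linear speed of each of knob_weight, cover below 0.02 m/s and distance of each of flat_weight_mid, short_weight_mid from where it was at the start of the episode below 0.012 m); the robot touches nothing.
It fails at once if the knobbed weight was tipped over (more than 0.6 rad) (angle between knob_weight_mid's own z axis and vertical above 0.6 rad).
It fails at once if the weight was dropped or slammed on the balance (over 60 N) (contact force between knob_weight and balance above 60 N).
It fails at once if another weight was pulled from its well (moved more than 12 mm) (distance of any of flat_weight_mid, short_weight_mid from where it was at the start of the episode above 0.012 m).
It fails at once if a bystander was disturbed (moved more than 30 mm) (distance of any of tin, slotted_mass, reagent, wash_bottle, dish, brush from where it was at the start of the episode above 0.03 m).
It also fails if it takes over 67 s, if anything falls off the work surface, if the arm or the gripper's body presses on something with over 40 N, if the wrist force passes 120 N, or if a joint passes its speed limit or range.

## Working session

There is one attempt and no reset: what is moved stays moved. The work goes in short steps, Python scripts to look and compute and a tool call to move; the robot and the scene stay as the last step left them, time stands still between calls to the robot, and variables do not carry over. Pictures are saved under pics/ and viewed, at most 12 in all, crops included, and the job is handed in when it is done.

Besides the shell and the picture viewer there is one more tool, called after "Request:" by a JSON object that holds its "name" and its "arguments". send_rows: Moves the arm, as the interface text tells. Its arguments: {"type":"object","properties":{"rows":{"type":"array"},"force":{"type":"number"}},"required":["rows"]}

```bash
mkdir -p pics; cat > h.py <<'E'
import numpy as np, cv2
from rig import observe, capture, finish_job, grip_depth
def ray(c,u,v):
    K=c["K"];T=np.array(c["extrinsics"])
    d=np.linalg.inv(K)@[u,v,1.]; d=np.array([d[0],-d[1],-d[2]])
    return T[:3,3],T[:3,:3]@d
def onz(c,u,v,z):
    o,d=ray(c,u,v); return (o+d*(z-o[2])/d[2]).round(4)
def proj(c,p):
    T=np.array(c["extrinsics"]); q=T[:3,:3].T@(np.array(p)-T[:3,3]); q=np.array([q[0],-q[1],-q[2]]); k=np.array(c["K"])@q; return (k[:2]/k[2]).round(1)
def two(c1,p1,c2,p2):
    o1,d1=ray(c1,*p1);o2,d2=ray(c2,*p2)
    A=np.stack([d1,-d2],1); s=np.linalg.lstsq(A,o2-o1,rcond=None)[0]
    a=o1+s[0]*d1;b=o2+s[1]*d2; return ((a+b)/2).round(4),np.linalg.norm(a-b).round(4)
def save(c,n): cv2.imwrite(f"pics/{n}.png",cv2.cvtColor(c["frame"],cv2.COLOR_RGB2BGR))
E
python3 - <<'E'
from h import *
import pickle
D={n:capture(n) for n in("scene","top","wrist")}
pickle.dump(D,open("d0.pkl","wb"))
for n in D: print(n,np.array(D[n]["K"]).round(1).tolist(),np.array(D[n]["extrinsics"]).round(3).tolist())
save(D["top"],"top0");save(D["scene"],"scene0")
print(observe(),grip_depth, [k for k in D["top"]])
E
```

```text
scene [[501.5, 0.0, 319.7], [0.0, 501.5, 206.2], [0.0, 0.0, 1.0]] [[0.764, -0.389, 0.515, 1.302], [0.645, 0.481, -0.594, -0.828], [-0.017, 0.786, 0.619, 1.031], [0.0, 0.0, 0.0, 1.0]]
top [[445.8, 0.0, 316.8], [0.0, 445.8, 199.3], [0.0, 0.0, 1.0]] [[-0.021, 0.995, -0.092, 0.407], [-1.0, -0.022, -0.01, 0.037], [-0.012, 0.092, 0.996, 1.485], [0.0, 0.0, 0.0, 1.0]]
wrist [[338.4, 0.0, 314.5], [0.0, 338.4, 198.1], [0.0, 0.0, 1.0]] [[0.301, 0.91, 0.283, 0.269], [-0.953, 0.288, 0.088, -0.595], [-0.002, -0.296, 0.955, 0.373], [0.0, 0.0, 0.0, 1.0]]
{'t': 0.15, 'qpos': array([ 1.2210144 ,  0.46818959, -0.01158842,  1.60342611,  0.00599806,
        1.07140344, -0.05631527]), 'joint_velocities': array([ 3.95759791e-04, -1.49237394e-03,  1.12020546e-03, -3.19781609e-03,
       -6.27679596e-04, -4.16050453e-05, -5.57791805e-04]), 'joint_torque': array([ 1.24078000e-03, -5.32791424e+01,  2.16925610e-02, -2.51551813e+01,
        1.14323929e-02,  5.59678010e-03, -3.87795311e-06]), 'ee_pos': array([ 0.19609518, -0.61925609,  0.2305418 ]), 'orientation': array([-3.14020471e+00,  1.10397774e-04,  3.06687942e-01]), 'wrist_force': array([-0.17670294, -0.07998476,  0.49171159]), 'ft_torque': array([ 0.04416054, -0.03314471,  0.06253761]), 'grip_force': 0.0, 'width': 0.9977242904755357} 0.0187 ['frame', 'K', 'extrinsics']
```

View pics/top0.png

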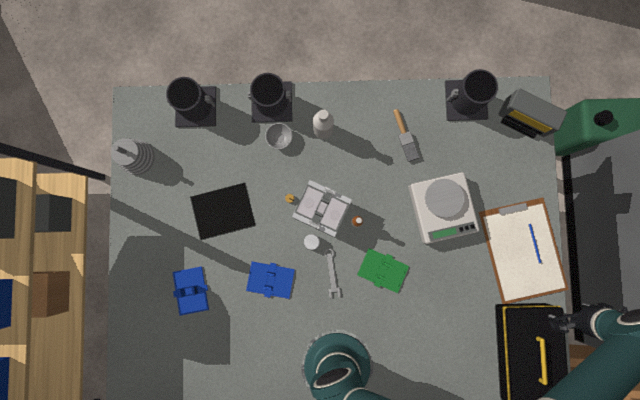

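View pics/scene0.png

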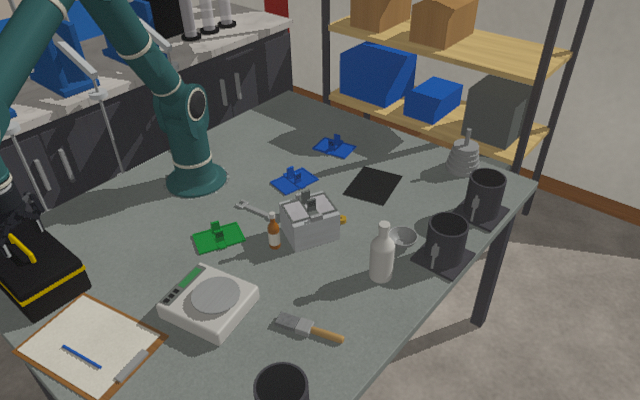

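The real cover is the clear one with grey tabs on the aluminium case, top px (323,208), scene (310,210). The look-alikes are blue at top (271,280) and (190,290), and green at (384,270). The mat is at (223,210) and the pan at (447,198). I'll confirm with an enlarged crop.

```bash
python3 - <<'E'
from h import *
import pickle
D=pickle.load(open("d0.pkl","rb"))
t=D["top"]["frame"][170:250,275:375]; s=D["scene"]["frame"][175:265,255:355]
a=cv2.resize(t,None,fx=6,fy=6,interpolation=cv2.INTER_CUBIC)[:, :]
b=cv2.resize(s,None,fx=6,fy=6,interpolation=cv2.INTER_CUBIC)
a=cv2.resize(a,(400,320)); b=cv2.resize(b,(400,360))
o=np.zeros((360,800,3),np.uint8);o[:320,:400]=a;o[:,400:]=b
save({"frame":o},"crop1")
# mat & pan
for n,z in(("top",.003),):
    c=D[n];f=c["frame"].astype(int)
    m=((f.max(2)<45)).astype(np.uint8)
    m[:, :180]=0;m[:,265:]=0;m[:175]=0;m[245:]=0
    cs=max(cv2.findContours(m,0,2)[0],key=cv2.contourArea); r=cv2.minAreaRect(cs)
    print("mat",r,onz(c,*r[0],z),[onz(c,*p,z)[:2] for p in cv2.boxPoints(r)])
for n,R in(("top",(420,475,170,225)),):
    c=D[n];g=cv2.cvtColor(c["frame"],cv2.COLOR_RGB2HSV)
    print(c["frame"][198,447],c["frame"][225,425],c["frame"][180,420])
print(onz(D["top"],323,208,.1),onz(D["top"],311,242,.04),onz(D["top"],358,221,.1),onz(D["top"],290,198,.016),onz(D["top"],447,198,.075),onz(D["top"],322,115,.19))
E
```

```text
mat ((222.43185424804688, 210.82215881347656), (43.458641052246094, 56.12181091308594), 75.3791275024414) [0.5125 0.3671 0.003 ] [array([0.5617, 0.4767]), array([0.6054, 0.2941]), array([0.4637, 0.2584]), array([0.4205, 0.4394])]
[149 147 144] [199 192 185] [127 129 124]
[0.5076 0.0317 0.1   ] [0.4028 0.0726 0.04  ] [ 0.4648 -0.076   0.1   ] [0.5493 0.1399 0.016 ] [ 0.5326 -0.3616  0.075 ] [0.7778 0.0289 0.19  ]
```

View pics/crop1.png

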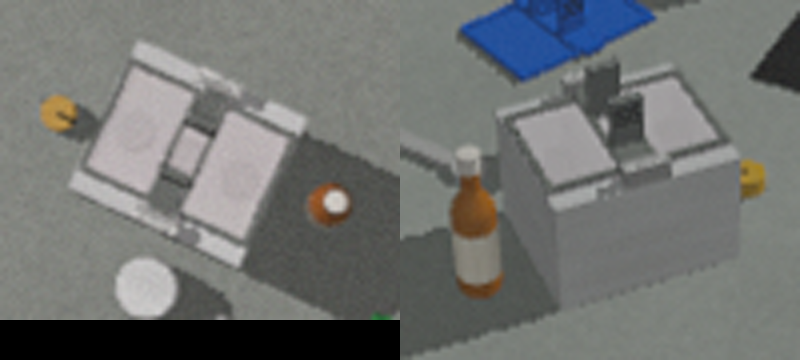

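The crop confirms it: clear plate, two grey tabs between steel catches, with rim corners at top px (309,180), (352,201), (335,237) and (292,216). That puts the case near (0.508, 0.032) with a yaw of about -26°. I'm moving the wrist camera over it.

Request:
{"name": "send_rows", "arguments": {"rows": [{"angular": [0, 0, 4], "xyz": [2, 4, 4], "fingers": -1}, {"angular": [0, 0, 46], "xyz": [31, 65, 5], "fingers": -1}, {"angular": [0, 0, 46], "xyz": [31, 65, 5], "fingers": -1}, {"angular": [0, 0, 46], "xyz": [31, 65, 5], "fingers": -1}, {"angular": [0, 0, 46], "xyz": [31, 65, 5], "fingers": -1}, {"angular": [0, 0, 46], "xyz": [31, 65, 5], "fingers": -1}, {"angular": [0, 0, 46], "xyz": [31, 65, 5], "fingers": -1}, {"angular": [0, 0, 46], "xyz": [31, 65, 5], "fingers": -1}, {"angular": [0, 0, 46], "xyz": [31, 65, 5], "fingers": -1}, {"angular": [0, 0, 46], "xyz": [31, 65, 5], "fingers": -1}], "force": 40}}

```text
t: 1.4
ee_pos: [0.4582, -0.07, 0.2798]
orientation: [3.141, 0.0, 1.109]
wrist_force: [1.0, -0.4, 0.1]
width: 1.001
grip_force: 0.0
```

Request:
{"name": "send_rows", "arguments": {"rows": [{"angular": [0, 0, 0], "xyz": [0, 0, 0], "fingers": -1}, {"angular": [0, 0, 0], "xyz": [0, 0, 0], "fingers": -1}]}}

```text
t: 1.65
ee_pos: [0.4574, -0.0721, 0.2793]
orientation: [-3.141, 0.001, 1.11]
wrist_force: [-0.3, -1.0, -0.4]
width: 0.998
grip_force: 0.0
```

```bash
python3 - <<'E'
from h import *
import pickle
c=capture("wrist");pickle.dump(c,open("w1.pkl","wb"))
save(c,"w1");o=observe();print(o["ee_pos"],o["orientation"])
E
```

```text
[ 0.45721752 -0.07286633  0.2793152 ] [-3.14103389e+00  7.93825021e-04  1.10798346e+00]
```

Request:
{"name": "send_rows", "arguments": {"rows": [{"angular": [0, 0, 0], "xyz": [2.5, 5, 0], "fingers": -0.5}, {"angular": [0, 0, 0], "xyz": [5, 10.4, 0], "fingers": -0.5}, {"angular": [0, 0, 0], "xyz": [5, 10.4, 0], "fingers": -0.5}, {"angular": [0, 0, 0], "xyz": [5, 10.4, 0], "fingers": -0.5}]}}

```text
t: 2.2
ee_pos: [0.5074, 0.0304, 0.2792]
orientation: [-3.141, 0.001, 1.107]
wrist_force: [-0.0, -0.9, 0.1]
width: 0.756
grip_force: 0.0
```

```bash
python3 - <<'E'
from h import *
import pickle
c=capture("wrist");pickle.dump(c,open("w2.pkl","wb"))
save(c,"w2");o=observe();print(o["ee_pos"],o["orientation"],o["width"])
E
```

```text
[0.50732662 0.02998841 0.27924254] [-3.14121638e+00  1.45618684e-03  1.10635987e+00] 0.7501332465488526
```

View pics/w2.png

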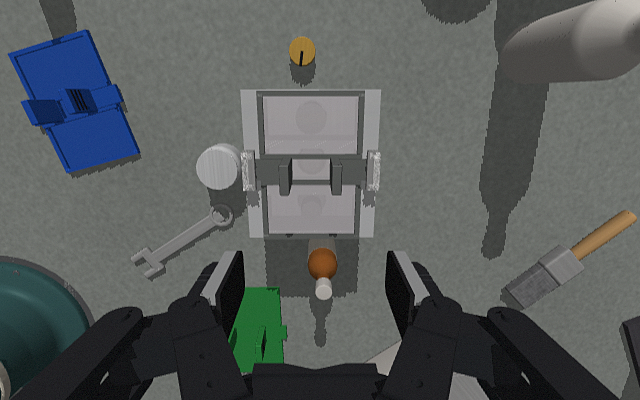

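View pics/w1.png

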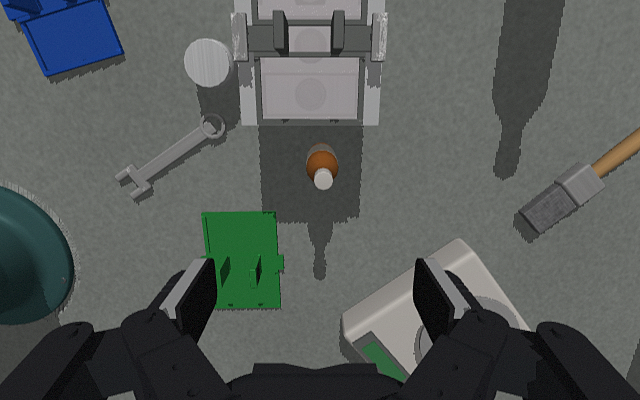

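w2 shows the case with rim corners at (241,89), (381,89), (374,238) and (249,238), tabs at (285,176) and (336,176), and catches at (248,171) and (374,170). In w1 the tabs are at (280,31) and (338,31), and the near rim corners at (241,125) and (380,125). Triangulating these next.

```bash
python3 - <<'E'
from h import *
import pickle
c1=pickle.load(open("w1.pkl","rb"));c2=pickle.load(open("w2.pkl","rb"))
for a,b in (((241,125),(249,238)),((380,125),(374,238)),((280,31),(285,176)),((338,31),(336,176)),((239,36),(248,171)),((379,36),(374,170))): print(two(c1,a,c2,b))
print("rim",[onz(c2,*p,.099)[:2] for p in((241,89),(381,89),(374,238),(249,238))])
g2=cv2.cvtColor(c2["frame"],cv2.COLOR_RGB2GRAY);g1=cv2.cvtColor(c1["frame"],cv2.COLOR_RGB2GRAY)
for r in(164,170,176,182,188):print(r,g2[r,272:350].tolist())
print([g2[r] for r in()]);print("col285",g2[150:205,286].tolist());print("col336",g2[150:205,336].tolist())
for r in(25,35,45):print(r,g1[r,268:350].tolist())
E
```

```text
(array([0.4172, 0.002 , 0.1015]), np.float64(0.0002))
(array([ 0.5326, -0.0552,  0.1024]), np.float64(0.0007))
(array([0.4877, 0.0494, 0.1363]), np.float64(0.0))
(array([0.5273, 0.0297, 0.1365]), np.float64(0.0003))
(array([0.4552, 0.0652, 0.1148]), np.float64(0.0001))
(array([0.5598, 0.0135, 0.1129]), np.float64(0.0009))
rim [array([0.4831, 0.1324]), array([0.5968, 0.0755]), array([ 0.5322, -0.0567]), array([0.4162, 0.0013])]
164 [83, 85, 82, 82, 85, 84, 83, 72, 80, 80, 83, 79, 81, 81, 83, 86, 72, 36, 33, 25, 130, 158, 150, 149, 149, 148, 139, 140, 138, 142, 143, 141, 144, 143, 141, 145, 143, 142, 142, 143, 143, 144, 139, 143, 144, 143, 144, 143, 141, 141, 140, 137, 144, 146, 148, 152, 157, 128, 29, 27, 78, 81, 81, 81, 80, 77, 65, 78, 82, 43, 83, 86, 84, 85, 82, 83, 86, 83]
170 [82, 80, 86, 85, 85, 86, 63, 82, 85, 82, 84, 85, 83, 85, 84, 87, 39, 39, 34, 22, 118, 159, 151, 150, 151, 148, 149, 151, 150, 147, 140, 139, 138, 140, 140, 141, 142, 142, 141, 142, 143, 143, 142, 141, 141, 141, 139, 138, 139, 145, 146, 149, 150, 146, 147, 151, 153, 129, 27, 26, 57, 89, 86, 85, 85, 84, 86, 83,
[... 1952 characters left out ...]
, 87, 86, 84, 91, 83, 28, 36, 34, 26, 52, 166, 155, 151, 155, 151, 153, 154, 150, 146, 144, 141, 143, 144, 144, 143, 145, 145, 144, 146, 145, 145, 144, 144, 148, 145, 145, 144, 143, 142, 144, 142, 143, 144, 143, 149, 150, 151, 150, 150, 153, 159, 117, 27, 27, 50, 91, 85, 86, 85, 86, 85, 85, 83, 90, 71, 68, 86, 87, 86, 85, 86]
45 [87, 85, 86, 86, 89, 66, 73, 86, 85, 84, 85, 83, 82, 86, 87, 83, 29, 36, 40, 32, 30, 169, 152, 151, 153, 150, 142, 141, 141, 141, 140, 141, 141, 144, 145, 145, 141, 145, 143, 144, 143, 147, 144, 145, 143, 144, 145, 144, 144, 144, 142, 141, 143, 140, 141, 139, 140, 139, 144, 146, 154, 162, 93, 23, 28, 70, 90, 87, 82, 86, 84, 85, 84, 84, 87, 46, 91, 87, 88, 87, 87, 86]
```

```bash
python3 - <<'E'
from h import *
import pickle
c2=pickle.load(open("w2.pkl","rb"))
a,b=onz(c2,283.7,180.3,.149),onz(c2,336.7,180.3,.149)
print(a,b,(a+b)/2,np.linalg.norm(a-b),np.degrees(np.arctan2(*(b-a)[1::-1])))
P=[onz(c2,*p,.101)[:2] for p in((241,89),(381,89),(374,238),(249,238))]
print(np.mean(P,0),[np.linalg.norm(P[i]-P[i-1]).round(4) for i in range(4)])
for i,j in((0,1),(3,2)): d=P[j]-P[i];print(np.degrees(np.arctan2(d[1],d[0])))
for i,j in((3,0),(2,1)): d=P[j]-P[i];print(np.degrees(np.arctan2(d[1],d[0]))-90)
print(np.array(c2["extrinsics"])[:3,3])
E
```

```text
[0.4874 0.0489 0.149 ] [0.5268 0.0292 0.149 ] [0.5071  0.03905 0.149  ] 0.0440505391567459 -26.565051177077965
[0.50725 0.0385 ] [np.float64(0.1463), np.float64(0.1263), np.float64(0.1462), np.float64(0.1289)]
-26.625917775477163
-26.545170615935138
-27.07285499736033
-26.056625842499642
[0.54163908 0.09957469 0.42183942]
```

Request:
{"name": "send_rows", "arguments": {"rows": [{"angular": [0, 0, 0], "xyz": [0, 0.9, 0], "fingers": -0.5}, {"angular": [0, 0, 0], "xyz": [0, 0.9, -5], "fingers": -0.5}, {"angular": [0, 0, 0], "xyz": [0, 0.9, -10], "fingers": -0.5}, {"angular": [0, 0, 0], "xyz": [0, 0.9, -13], "fingers": -0.5}, {"angular": [0, 0, 0], "xyz": [0, 0.9, -15], "fingers": -0.5}, {"angular": [0, 0, 0], "xyz": [0, 0.9, -16], "fingers": -0.5}, {"angular": [0, 0, 0], "xyz": [0, 0.9, -16.8], "fingers": -0.5}, {"angular": [0, 0, 0], "xyz": [0, 0.9, -16.8], "fingers": -0.5}]}}

```text
t: 3.25
ee_pos: [0.5078, 0.0412, 0.1117]
orientation: [3.141, 0.0, 1.109]
wrist_force: [-0.2, -0.3, 0.1]
width: 0.751
grip_force: 0.0
```

Request:
{"name": "send_rows", "arguments": {"rows": [{"angular": [0, 0, 0], "xyz": [0, -0.2, 0], "fingers": 0.0}, {"angular": [0, 0, 0], "xyz": [0, -0.2, 0], "fingers": 0.5}, {"angular": [0, 0, 0], "xyz": [0, -0.2, 0], "fingers": 0.5}, {"angular": [0, 0, 0], "xyz": [0, -0.2, 0], "fingers": 0.5}, {"angular": [0, 0, 0], "xyz": [0, -0.2, 0], "fingers": 0.5}, {"angular": [0, 0, 0], "xyz": [0, -0.2, 0], "fingers": 0.5}, {"angular": [0, 0, 0], "xyz": [0, -0.2, 0], "fingers": 0.5}], "force": 40}}

```text
t: 4.12
ee_pos: [0.5083, 0.0397, 0.1137]
orientation: [3.14, -0.0, 1.11]
wrist_force: [-3.7, 0.7, 12.7]
width: 0.375
grip_force: 40.3
```

Request:
{"name": "send_rows", "arguments": {"rows": [{"angular": [0, 0, 0], "xyz": [0, 0, 0.4], "fingers": 0.5}, {"angular": [0, 0, 0], "xyz": [0, 0, 0.8], "fingers": 0.5}, {"angular": [0, 0, 0], "xyz": [0, 0, 1.5], "fingers": 0.5}, {"angular": [0, 0, 0], "xyz": [0, 0, 3], "fingers": 0.5}, {"angular": [0, 0, 0], "xyz": [0, 0, 5], "fingers": 0.5}, {"angular": [0, 0, 0], "xyz": [0, 0, 8], "fingers": 0.5}, {"angular": [0, 0, 0], "xyz": [0, 0, 8], "fingers": 0.5}]}}

```text
t: 5.0
ee_pos: [0.5095, 0.0396, 0.1943]
orientation: [3.137, -0.002, 1.109]
wrist_force: [-0.2, 0.2, -1.7]
width: 0.37
grip_force: 40.5
```

```bash
python3 - <<'E'
from h import *
c=capture("wrist");save(c,"w3");o=observe();print(o["ee_pos"],o["wrist_force"],o["width"],o["grip_force"])
E
```

```text
[0.50839624 0.03923792 0.19277877] [ 0.23456964  0.49192623 -1.78000009] 0.369219829612598 40.497844219207764
```

View pics/w3.png

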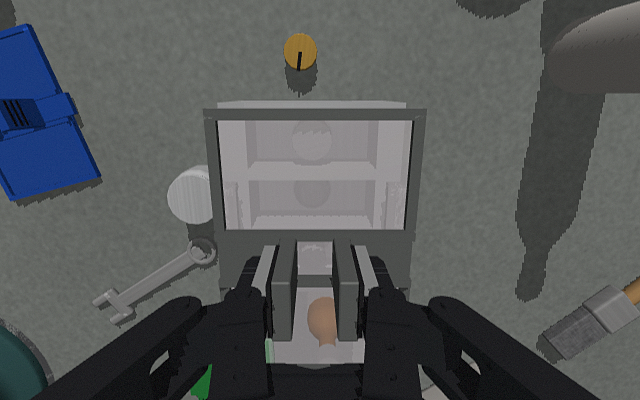

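The cover is held and clear of the catches: its frame spans cols 204–425 and both tabs are squeezed between the fingers at (283,290) and (345,290). Carrying it to the mat.

Request:
{"name": "send_rows", "arguments": {"rows": [{"angular": [0, 0, 3], "xyz": [0, 2, 1], "fingers": 0.5}, {"angular": [0, 0, 9], "xyz": [0, 7, 2], "fingers": 0.5}, {"angular": [0, 0, 16], "xyz": [0.2, 13, 2], "fingers": 0.5}, {"angular": [0, 0, 24], "xyz": [0.3, 19, 2], "fingers": 0.5}, {"angular": [0, 0, 32], "xyz": [0.4, 25, 0], "fingers": 0.5}, {"angular": [0, 0, 38], "xyz": [0.4, 30, -2], "fingers": 0.5}, {"angular": [0, 0, 41], "xyz": [0.4, 32.8, -5], "fingers": 0.5}, {"angular": [0, 0, 41], "xyz": [0.4, 32.8, -10], "fingers": 0.5}, {"angular": [0, 0, 41], "xyz": [0.4, 32.8, -13], "fingers": 0.5}, {"angular": [0, 0, 41], "xyz": [0.4, 32.8, -14], "fingers": 0.5}]}}

```text
t: 6.3
ee_pos: [0.5094, 0.3677, 0.049]
orientation: [-3.137, 0.001, 1.828]
wrist_force: [0.2, -0.1, -1.8]
width: 0.373
grip_force: 40.5
```

```bash
python3 - <<'E'
from h import *
c=capture("top");save(c,"t3");f=c["frame"][160:260,165:290]
save({"frame":cv2.resize(f,None,fx=5,fy=5,interpolation=cv2.INTER_CUBIC)},"t3c")
o=observe();print(o["ee_pos"],o["orientation"],o["wrist_force"],o["width"])
E
```

```text
[0.50986858 0.36766106 0.0492023 ] [-3.13766129e+00  3.52087854e-04  1.82728112e+00] [-0.49342135  0.61144783 -1.69359947] 0.3714036633934509
```

View pics/t3c.png

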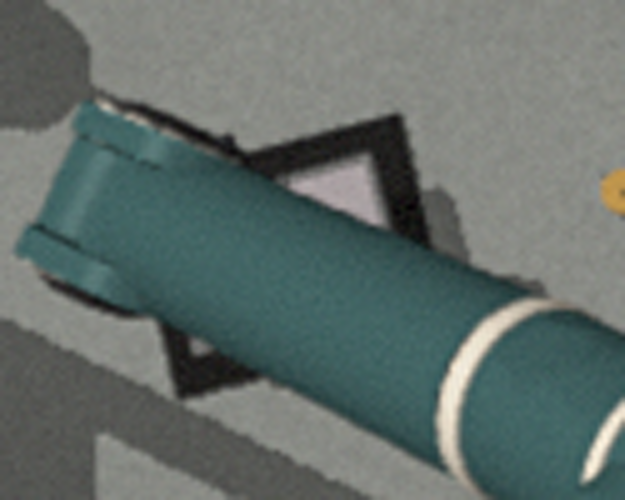

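Under the arm, the cover sits centred over the mat with a black border showing on all sides. Lowering it.

Request:
{"name": "send_rows", "arguments": {"rows": [{"angular": [0, 0, 0], "xyz": [0, 0, -1.2], "fingers": 0.5}, {"angular": [0, 0, 0], "xyz": [0, 0, -2], "fingers": 0.5}, {"angular": [0, 0, 0], "xyz": [0, 0, -2.5], "fingers": 0.5}, {"angular": [0, 0, 0], "xyz": [0, 0, -2.8], "fingers": 0.5}, {"angular": [0, 0, 0], "xyz": [0, 0, -3], "fingers": 0.5}, {"angular": [0, 0, 0], "xyz": [0, 0, -3], "fingers": 0.5}]}}

```text
t: 7.1
ee_pos: [0.5118, 0.3673, 0.0217]
orientation: [3.141, -0.0, 1.825]
wrist_force: [0.7, -0.8, -1.6]
width: 0.369
grip_force: 40.5
```

Request:
{"name": "send_rows", "arguments": {"rows": [{"angular": [0, 0, 0], "xyz": [0, 0, -0.2], "fingers": 0.5}, {"angular": [0, 0, 0], "xyz": [0, 0, -0.3], "fingers": 0.5}, {"angular": [0, 0, 0], "xyz": [0, 0, -0.4], "fingers": 0.5}, {"angular": [0, 0, 0], "xyz": [0, 0, -0.4], "fingers": 0.5}]}}

```text
t: 7.6
ee_pos: [0.5118, 0.3673, 0.0179]
orientation: [3.141, 0.0, 1.825]
wrist_force: [-0.6, -2.1, 2.1]
width: 0.373
grip_force: 41.3
```

Request:
{"name": "send_rows", "arguments": {"rows": [{"angular": [0, 0, 0], "xyz": [0, 0, 0], "fingers": 0.2}, {"angular": [0, 0, 0], "xyz": [0, 0, 0], "fingers": -0.2}, {"angular": [0, 0, 0], "xyz": [0, 0, 0], "fingers": -0.5}, {"angular": [0, 0, 0], "xyz": [0, 0, 0], "fingers": -0.6}, {"angular": [0, 0, 0], "xyz": [0, 0, 0], "fingers": -0.6}, {"angular": [0, 0, 0], "xyz": [0, 0, 1], "fingers": -0.6}, {"angular": [0, 0, 0], "xyz": [0, 0, 5], "fingers": -0.6}, {"angular": [0, 0, 0], "xyz": [0, 0, 11], "fingers": -0.6}, {"angular": [0, 0, 0], "xyz": [0, 0, 17], "fingers": -0.6}, {"angular": [0, 0, 0], "xyz": [0, 0, 24], "fingers": -0.6}]}}

```text
t: 8.85
ee_pos: [0.5115, 0.3671, 0.2528]
orientation: [3.141, -0.0, 1.825]
wrist_force: [0.8, 0.1, 0.6]
width: 0.799
grip_force: 0.0
```

```bash
python3 - <<'E'
from h import *
save(capture("wrist"),"w4")
E
```

Request:
{"name": "send_rows", "arguments": {"rows": [{"angular": [0, 0, -6], "xyz": [0, -5, 1], "fingers": -0.6}, {"angular": [0, 0, -13], "xyz": [0, -11, 2], "fingers": -0.6}, {"angular": [0, 0, -20], "xyz": [0, -17, 3], "fingers": -0.6}, {"angular": [0, 0, -28], "xyz": [-0.2, -23, 3], "fingers": -0.6}, {"angular": [0, 0, -35], "xyz": [-0.3, -28, 3], "fingers": -0.6}, {"angular": [0, 0, -41], "xyz": [-0.4, -32.8, 3], "fingers": -0.6}, {"angular": [0, 0, -41], "xyz": [-0.4, -32.8, 3], "fingers": -0.6}, {"angular": [0, 0, -41], "xyz": [-0.4, -32.8, 3], "fingers": -0.6}]}}

```text
t: 9.9
ee_pos: [0.5077, 0.0401, 0.2806]
orientation: [3.141, -0.001, 1.111]
wrist_force: [0.6, 0.1, -0.6]
width: 0.797
grip_force: 0.0
```

```bash
python3 - <<'E'
from h import *
import pickle
c=capture("wrist");pickle.dump(c,open("w5.pkl","wb"))
o=observe();print(o["ee_pos"],o["orientation"])
a=cv2.imread("pics/w4.png");a=cv2.resize(a,(400,250))
b=cv2.cvtColor(c["frame"],cv2.COLOR_RGB2BGR)[60:260,220:400]
b=cv2.resize(b,(400,444),interpolation=cv2.INTER_CUBIC)
m=np.zeros((444,800,3),np.uint8);m[:250,:400]=a;m[:,400:]=b;cv2.imwrite("pics/m5.png",m)
E
```

```text
[0.50766391 0.04071199 0.28049224] [ 3.14120960e+00 -7.64180271e-04  1.11197641e+00]
```

View pics/m5.png

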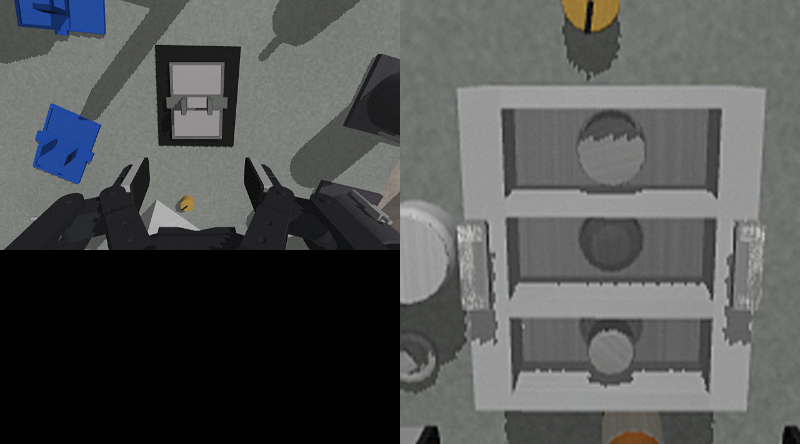

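Left: the cover lies flat on the mat, centred at (196,102). Right, in the wells: a 30 mm flat top at (612,148) is the flat weight, a sunken dark disc at (612,240) is the short one, and a small bright disc at (612,350) with a wider body ring behind it is the 22 mm knob. So the wanted weight is in the -y well, at wrist px about (315,217). I'll move above it for the second view.

Request:
{"name": "send_rows", "arguments": {"rows": [{"angular": [0, 0, 0], "xyz": [-1, -2, 0], "fingers": -0.6}, {"angular": [0, 0, 0], "xyz": [-2.1, -4.2, 0], "fingers": -0.6}, {"angular": [0, 0, 0], "xyz": [-2.1, -4.2, 0], "fingers": -0.6}, {"angular": [0, 0, 0], "xyz": [-2.1, -4.2, 0], "fingers": -0.6}]}}

```text
t: 10.45
ee_pos: [0.4871, -0.001, 0.2803]
orientation: [3.141, -0.001, 1.112]
wrist_force: [0.5, 1.0, 0.5]
width: 0.804
grip_force: 0.0
```

```bash
python3 - <<'E'
from h import *
import pickle
c1=pickle.load(open("w5.pkl","rb"));c=capture("wrist");pickle.dump(c,open("w6.pkl","wb"))
o=observe();print(o["ee_pos"],o["orientation"])
for k,e in((c1,[.4865,-.0023,.095]),(c,[.4865,-.0023,.095])):
    p=proj(k,e);g=cv2.cvtColor(k["frame"],cv2.COLOR_RGB2GRAY)
    x,y=p.astype(int);w=g[y-22:y+23,x-22:x+23];b=cv2.resize(w,None,fx=4,fy=4,interpolation=cv2.INTER_CUBIC)
    h=cv2.HoughCircles(cv2.GaussianBlur(b,(9,9),2),3,1,20,param1=80,param2=15,minRadius=32,maxRadius=56)
    print(p,None if h is None else [(np.round(q[0]/4-.5+x-22+.1,1),np.round(q[1]/4-.5+y-22+.1,1),round(q[2]/4,1)) for q in h[0][:4]])
    k["crop"]=cv2.resize(w,(400,400),interpolation=cv2.INTER_CUBIC);k["o"]=(x-22,y-22)
print(c1["o"],c["o"])
save({"frame":cv2.cvtColor(np.hstack([c1["crop"],c["crop"]]),cv2.COLOR_GRAY2RGB)},"m6")
E
```

```text
[ 0.48714004 -0.00098191  0.28030427] [ 3.14141143e+00 -8.73285445e-04  1.11223740e+00]
[314.7 218.9] [(np.float64(314.5), np.float64(218.2), np.float32(9.9))]
[314.9 175.8] [(np.float64(314.7), np.float64(175.2), np.float32(10.6))]
(np.int64(292), np.int64(196)) (np.int64(292), np.int64(153))
```

View pics/m6.png

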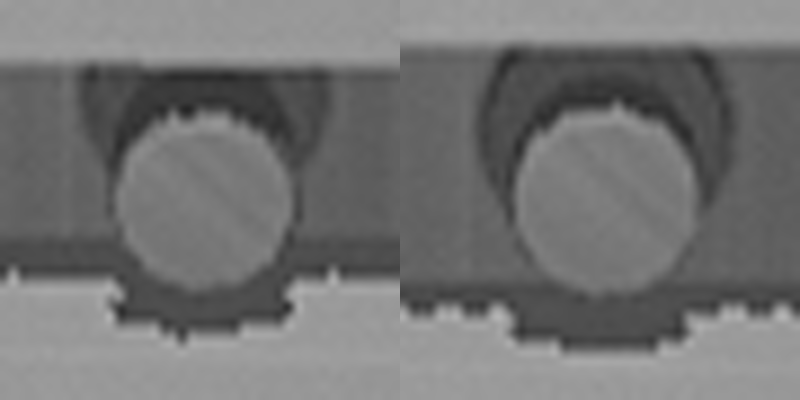

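```bash
python3 - <<'E'
from h import *
import pickle
a=pickle.load(open("w5.pkl","rb"));b=pickle.load(open("w6.pkl","rb"))
print(two(a,(314.4,218.1),b,(314.7,175.1)), onz(b,314.7,175.1,.095))
D=pickle.load(open("d0.pkl","rb"))
R={}
for n,(x,y) in(("top",(447,198)),("scene",(215,296))):
    c=D[n];L=cv2.cvtColor(c["frame"],cv2.COLOR_RGB2GRAY)
    L=cv2.bilateralFilter(L,7,25,5)
    m=(abs(L.astype(int)-np.median(L[y-5:y+6,x-5:x+6]))<14).astype(np.uint8)
    m=cv2.morphologyEx(m,cv2.MORPH_OPEN,np.ones((5,5)))
    _,lab=cv2.connectedComponents(m);k=(lab==lab[y,x]).astype(np.uint8)
    e=cv2.fitEllipse(cv2.convexHull(max(cv2.findContours(k,0,1)[0],key=cv2.contourArea)));R[n]=e[0];print(n,e,onz(c,*e[0],.075))
print(two(D["top"],R["top"],D["scene"],R["scene"]))
E
```

```text
(array([ 0.4865, -0.0018,  0.0937]), np.float64(0.0001)) [ 0.4866 -0.0016  0.095 ]
top ((444.2485656738281, 197.68911743164062), (38.27230453491211, 38.67073440551758), 58.82368469238281) [ 0.5338 -0.3529  0.075 ]
scene ((215.2353515625, 294.56793212890625), (35.63032531738281, 50.055747985839844), 78.73969268798828) [ 0.5347 -0.3536  0.075 ]
(array([ 0.5339, -0.3532,  0.0741]), np.float64(0.0001))
```

Request:
{"name": "send_rows", "arguments": {"rows": [{"angular": [0, 0, 0], "xyz": [0, -0.1, -3], "fingers": -0.18}, {"angular": [0, 0, 0], "xyz": [0, -0.1, -8], "fingers": -0.18}, {"angular": [0, 0, 0], "xyz": [0, -0.1, -13], "fingers": -0.18}, {"angular": [0, 0, 0], "xyz": [0, -0.1, -16], "fingers": -0.18}, {"angular": [0, 0, 0], "xyz": [0, -0.1, -16], "fingers": -0.18}, {"angular": [0, 0, 0], "xyz": [0, -0.1, -16], "fingers": -0.18}]}}

```text
t: 11.25
ee_pos: [0.4879, -0.0027, 0.1212]
orientation: [3.14, -0.001, 1.111]
wrist_force: [0.5, -0.5, 0.3]
width: 0.588
grip_force: 0.0
```

Request:
{"name": "send_rows", "arguments": {"rows": [{"angular": [0, 0, 0], "xyz": [-0.1, 0.1, -2], "fingers": -0.18}, {"angular": [0, 0, 0], "xyz": [-0.1, 0.1, -3.5], "fingers": -0.18}, {"angular": [0, 0, 0], "xyz": [-0.1, 0.1, -4.5], "fingers": -0.18}, {"angular": [0, 0, 0], "xyz": [-0.1, 0.1, -5.2], "fingers": -0.18}, {"angular": [0, 0, 0], "xyz": [-0.1, 0.1, -5.5], "fingers": -0.18}, {"angular": [0, 0, 0], "xyz": [-0.1, 0.1, -5.5], "fingers": -0.18}]}}

```text
t: 12.0
ee_pos: [0.4858, -0.0027, 0.0651]
orientation: [3.142, 0.0, 1.11]
wrist_force: [0.2, 0.0, 0.0]
width: 0.591
grip_force: 0.0
```

Request:
{"name": "send_rows", "arguments": {"rows": [{"angular": [0, 0, 0], "xyz": [0, 0, 0], "fingers": 0.2}, {"angular": [0, 0, 0], "xyz": [0, 0, 0], "fingers": 0.8}, {"angular": [0, 0, 0], "xyz": [0, 0, 0], "fingers": 0.8}, {"angular": [0, 0, 0], "xyz": [0, 0, 0], "fingers": 0.8}, {"angular": [0, 0, 0], "xyz": [0, 0, 0], "fingers": 0.8}, {"angular": [0, 0, 0], "xyz": [0, 0, 0], "fingers": 0.8}], "force": 70}}

```text
t: 12.75
ee_pos: [0.4862, -0.0027, 0.0656]
orientation: [3.141, -0.0, 1.11]
wrist_force: [-0.5, -0.3, 5.2]
width: 0.239
grip_force: 68.3
```

Request:
{"name": "send_rows", "arguments": {"rows": [{"angular": [0, 0, 0], "xyz": [0, 0, 0.5], "fingers": 0.8}, {"angular": [0, 0, 0], "xyz": [0, 0, 1.2], "fingers": 0.8}, {"angular": [0, 0, 0], "xyz": [0, 0, 2.5], "fingers": 0.8}, {"angular": [0, 0, 0], "xyz": [0, 0, 4.5], "fingers": 0.8}, {"angular": [0, 0, 0], "xyz": [0, 0, 7], "fingers": 0.8}, {"angular": [0, 0, 0], "xyz": [0, 0, 10], "fingers": 0.8}, {"angular": [0, 0, 0], "xyz": [0, 0, 13], "fingers": 0.8}, {"angular": [0, 0, 0], "xyz": [0, 0, 16], "fingers": 0.8}, {"angular": [0, 0, 0], "xyz": [0, 0, 16.5], "fingers": 0.8}, {"angular": [0, 0, 0], "xyz": [0, 0, 16.5], "fingers": 0.8}]}}

```text
t: 14.0
ee_pos: [0.485, -0.0028, 0.2297]
orientation: [-3.141, 0.001, 1.11]
wrist_force: [0.5, -0.3, -4.4]
width: 0.237
grip_force: 69.5
```

Request:
{"name": "send_rows", "arguments": {"rows": [{"angular": [0, 0, 0], "xyz": [0.3, -2, 0], "fingers": 0.8}, {"angular": [0, 0, 0], "xyz": [0.9, -6, 0], "fingers": 0.8}, {"angular": [0, 0, 0], "xyz": [1.6, -11, 0], "fingers": 0.8}, {"angular": [0, 0, 0], "xyz": [2.4, -17, 0], "fingers": 0.8}, {"angular": [0, 0, 0], "xyz": [3.2, -23, 0], "fingers": 0.8}, {"angular": [0, 0, 0], "xyz": [4, -28, 0], "fingers": 0.8}, {"angular": [0, 0, 0], "xyz": [4.6, -32.5, 0], "fingers": 0.8}, {"angular": [0, 0, 0], "xyz": [4.9, -35, -1], "fingers": 0.8}, {"angular": [0, 0, 0], "xyz": [4.9, -35, -4], "fingers": 0.8}, {"angular": [0, 0, 0], "xyz": [4.9, -35, -6], "fingers": 0.8}]}}

```text
t: 15.25
ee_pos: [0.5335, -0.3508, 0.1667]
orientation: [-3.137, -0.001, 1.111]
wrist_force: [0.1, 0.2, -5.1]
width: 0.236
grip_force: 69.3
```

Request:
{"name": "send_rows", "arguments": {"rows": [{"angular": [0, 0, 0], "xyz": [0, 0, -0.8], "fingers": 0.8}, {"angular": [0, 0, 0], "xyz": [0, 0, -1.5], "fingers": 0.8}, {"angular": [0, 0, 0], "xyz": [0, 0, -2], "fingers": 0.8}, {"angular": [0, 0, 0], "xyz": [0, 0, -2.2], "fingers": 0.8}, {"angular": [0, 0, 0], "xyz": [0, 0, -2.2], "fingers": 0.8}, {"angular": [0, 0, 0], "xyz": [0, 0, -2.2], "fingers": 0.8}]}}

```text
t: 16.0
ee_pos: [0.5349, -0.3529, 0.1486]
orientation: [3.141, 0.0, 1.109]
wrist_force: [0.2, 0.2, -4.4]
width: 0.231
grip_force: 69.3
```

```bash
python3 - <<'E'
from h import *
s=capture("scene");w=capture("wrist")
a=s["frame"][170:350,120:300];b=w["frame"]
m=np.zeros((400,800,3),np.uint8);m[:,:400]=cv2.resize(a,(400,400),interpolation=cv2.INTER_CUBIC);m[:250,400:]=cv2.resize(b,(400,250));save({"frame":m},"m7")
o=observe();print(o["ee_pos"],o["wrist_force"],o["orientation"])
E
```

```text
[ 0.53488802 -0.35282039  0.1484465 ] [ 0.25554758  0.76274289 -4.31758707] [3.14102433e+00 1.45915294e-04 1.10950139e+00]
```

View pics/m7.png

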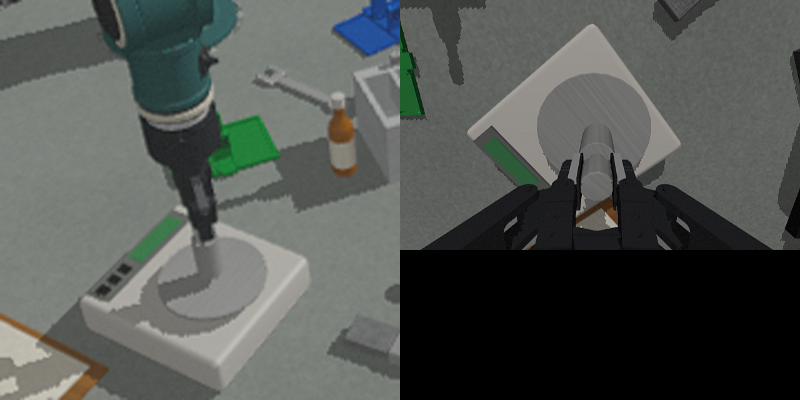

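The weight hangs upright over the pan: foot at (207,278) in the scene crop, against a pan centre of about (213,278). Lowering it gently.

Request:
{"name": "send_rows", "arguments": {"rows": [{"angular": [0, 0, 0], "xyz": [0, 0, -0.4], "fingers": 0.8}, {"angular": [0, 0, 0], "xyz": [0, 0, -0.7], "fingers": 0.8}, {"angular": [0, 0, 0], "xyz": [0, 0, -0.9], "fingers": 0.8}, {"angular": [0, 0, 0], "xyz": [0, 0, -1.05], "fingers": 0.8}, {"angular": [0, 0, 0], "xyz": [0, 0, -1.15], "fingers": 0.8}, {"angular": [0, 0, 0], "xyz": [0, 0, -1.2], "fingers": 0.8}, {"angular": [0, 0, 0], "xyz": [0, 0, -1.2], "fingers": 0.8}]}}

```text
t: 16.98
ee_pos: [0.5348, -0.3527, 0.1361]
orientation: [3.142, 0.0, 1.11]
wrist_force: [-0.5, -0.3, -5.3]
width: 0.237
grip_force: 69.3
```

Request:
{"name": "send_rows", "arguments": {"rows": [{"angular": [0, 0, 0], "xyz": [0, 0, -0.1], "fingers": 0.8}, {"angular": [0, 0, 0], "xyz": [0, 0, -0.15], "fingers": 0.8}, {"angular": [0, 0, 0], "xyz": [0, 0, -0.15], "fingers": 0.8}]}}

```text
t: 17.35
ee_pos: [0.5351, -0.3529, 0.1357]
orientation: [3.14, 0.0, 1.11]
wrist_force: [-2.0, 1.3, 4.8]
width: 0.232
grip_force: 70.2
```

Request:
{"name": "send_rows", "arguments": {"rows": [{"angular": [0, 0, 0], "xyz": [0, 0, 0.05], "fingers": 0.5}, {"angular": [0, 0, 0], "xyz": [0, 0, 0.05], "fingers": 0.2}, {"angular": [0, 0, 0], "xyz": [0, 0, 0.05], "fingers": -0.2}, {"angular": [0, 0, 0], "xyz": [0, 0, 0.05], "fingers": -0.5}, {"angular": [0, 0, 0], "xyz": [0, 0, 0.05], "fingers": -0.5}, {"angular": [0, 0, 0], "xyz": [0, 0, 2], "fingers": -0.5}, {"angular": [0, 0, 0], "xyz": [0, 0, 6], "fingers": -0.5}, {"angular": [0, 0, 0], "xyz": [0, 0, 12], "fingers": -0.5}, {"angular": [0, 0, 0], "xyz": [0, 0, 15], "fingers": -0.5}, {"angular": [0, 0, 0], "xyz": [0, 0, 15], "fingers": -0.5}]}}

```text
t: 18.6
ee_pos: [0.5364, -0.3532, 0.2895]
orientation: [3.134, 0.001, 1.11]
wrist_force: [-0.5, -0.2, 0.5]
width: 0.75
grip_force: 0.0
```

```bash
python3 - <<'E'
from h import *
s=capture("scene");w=capture("wrist")
m=np.zeros((400,800,3),np.uint8);m[:250,:400]=cv2.resize(s["frame"],(400,250));m[:250,400:]=cv2.resize(w["frame"],(400,250))
m[250:400,:200]=cv2.resize(s["frame"][220:340,140:300],(200,150));save({"frame":m},"m8")
print(proj(w,[.534,-.353,.075]),proj(s,[.534,-.353,.075]),proj(w,[.534,-.353,.165]))
o=observe();print(o["ee_pos"],o["wrist_force"],o["width"])
E
```

```text
[313.2 169. ] [215.2 294.3] [313.1 192.7]
[ 0.53456539 -0.35265461  0.285249  ] [-0.21575938 -0.24931127 -0.44257906] 0.7477805440398311
```

View pics/m8.png

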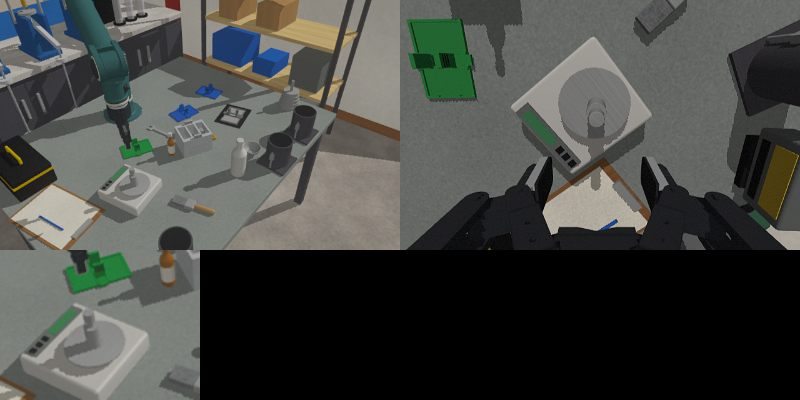

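The weight stands upright at the pan's centre, with the knob at wrist (596,118) in the picture. The cover is flat on the mat at scene (232,115), and the gripper is clear. Handing in.

```bash
python3 -c "
from rig import finish_job
print(finish_job())"
```

```text
the job is handed in; nothing more can be done
None
```

The job is handed in at about 19 s of the 67 s limit: the last pictures show the cover lying flat, tabs up, on the mat and the knobbed weight upright at the middle of the pan; I left the other two weights alone, and no verdict came back.

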